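# Refit the terminal guard on the battery

## Robot

A 7-joint arm with a two-finger parallel gripper is mounted at the origin on the work surface. World frame = base frame: x ahead of the robot, y to its left, z up, the work surface at z = 0. Lengths are in m, angles in rad, forces in N, time in s.
With the tool pointing down it reaches from about 0.425 to 1.025 m from the base axis. Payload 9.4 kg.
Tool frame: the origin (TCP) lies between the finger pads; the fingertips stand 8 mm ahead of it and the grasp point (between the pads) lies 11 mm behind it; z points along the fingers, x is the direction in which the jaws open and shut, and the axes are right-handed (so a half turn about z gives the same grasp; the last joint's range is limited). The gripper opens to 93 mm and grips with 3 to 60 N. Pads are 15 mm wide; open, the fingers measure 128 mm over their backs; the gripper's body (75 mm by 188 mm) begins 65 mm behind the grasp point.
Start: joints at [-1.394, 0.599, -0.003, 1.599, 0.002, 0.943, -0.08], TCP at [0.182, 0.702, 0.227] pointing down, gripper open.
Joint ranges: [-2.57, 2.57], [-0.35, 1.97], [-1.29, 1.29], [0.11, 2.56], [-1.05, 4.19], [0.11, 1.86], [-2.63, 2.63]. Speed limits (rad/s): [2.22, 2.22, 3.01, 3.01, 3.14, 3.14, 3.14].

## Interface

Orientations are given as a rotation vector (axis times angle).
In Python, from bench import manip, snapshot, camera_model, finder gives the robot as it stands.
- The arm moves only by the tool jog_arm, never from a script. Its argument "increments" is a list of rows, each a list of 7 numbers: the shift along the tool's x, y, z in cm, then the turn, a rotation vector about the tool's x, y, z in rad, then the opening in per cent of the stroke, from 0 (shut) to 100 (fully open). In form: [[x, y, z, ax, ay, az, hand], ...]. A call has 1 to 5 rows; each row is the pose to reach, as a shift and turn from the pose measured when the call began, along the tool's axes at that moment; what a row does not reach only later rows make up. A row lasts 1/8 s, in which the tool goes at most 62.5 mm and 10.7 degrees, less where a joint would pass 70% of its speed; a pose out of reach is approached as far as the arm can. A call with a gripper value outside its range is refused whole. The fingers move at their own pace and stop on an object; "squeeze" is the grip in N (left out, the last holds). Time passes only in rows, so rows that repeat a pose let the fingers close. It gives the time, the measured TCP pose, the force and the opening at its end, in the units of the state.
- manip.state(): the state, without advancing time (a new reading comes with each control period).
- snapshot(name): name is "scene" or "top" or "wrist"; returns the picture (420x560x3 uint8, red, green, blue); there is no depth.
- camera_model(name): a dict with "camera_matrix" (3x3 intrinsics, pixels), "world_from_camera" (4x4, takes a point from camera to world coordinates); the wrist camera has in their place "T_tool_cam" (4x4, takes a point from camera to tool coordinates, whose origin is the TCP and whose axes are the tool frame's). Camera axes: x right, y up, looking along -z (the intrinsics and any distortion apply to the point x, -y, -z); pixel columns grow to the right and rows downward; lengths in m; the calibration is good to about 2 mm. A picture is of the moment at which its call begins: read the wrist's pose just before it. camera_model takes no time and is no camera call.
- manip.hand_in(): hands the job in, once; it reports no verdict.
Trained networks look in the newest picture that a camera, given by its name, has taken for a name from the list of things; names that differ only in an ending like _2 or _b are one class to them, and where a whole thing is asked for, a point or a joint stands for the part that bears it (a point fixed in the world has none). Each returns a list of dicts, best first, with "confidence" (0 to 1); they miss things now and then, are a little off and sometimes report something else, mostly with a low value. They report only what shows in the picture. A call takes as long as a camera call. They do not tell look-alikes from the thing itself.
- finder.search_frame(name, camera): "extent" ([left, top, right, bottom] in pixels, round what is visible of it).
- finder.tip_of(name, camera): "xy" ([column, row] in pixels: a listed point, or the origin of a listed thing).
The state is a dict: "time": time; "joints": joint angles; "qvel": joint speeds; "tau": joint torques, N m; "eef_pos": TCP position; "ee_rot": TCP orientation; "contact_force": force on the tool from outside, world axes, zero at the start; "torque": the same for the moment, N m; "opening": finger opening in m.
Only numpy, scipy, OpenCV 4.12 (cv2) and the standard library are available. Lean on these libraries where they do the work, as an engineer would, in place of code of your own. Each camera call takes 0.05 s, during which the arm holds its last target. There are 200 camera calls.

## Task

Pinch the two red tabs of the yellow terminal guard together to pull in its sprung hinge pins, lift the guard straight up off its blue stand, and drop it fully home, upright, into the empty slot in front of the bare copper terminals of the unguarded battery, then let go so that its pins spring out and lock it in. Leave the green guard on the other battery where it is.

Things in the scene. Friction and masses are not known exactly. Their poses are not given: they have to be found in the camera images.
- guard_grip (a point): Midway between the yellow guard's 2 red tabs, half-way up them. Upright plate 110 wide (y), 12 thick (x), 90 high, z up, 0.35 kg; lower edge 127.5 mm below this point. Tabs at +y and -y, above the plate: 26 (x) x 6 (y) x 45 mm high, 62 mm over outer faces, 38 when pinched together along y. Hangs in the blue stand, same posts and height as at slot. Fits either way round.
- slot (a point): Empty slot's centre, on the sill where the guard's lower edge rests, 12 mm above the bench; y along the slot, z up; battery (black, yellow caps) on its +x side. Two grey posts at y +-58 mm; slots leave the guard 3 mm play each way in x and y, flared at the top (80 to 98 mm above the sill) to take it 13 mm off. Seated guard: its grip point 127.5 mm above this point, its y along this y.
- guard_pin (a joint): Draw of the yellow guard's two linked hinge pins, m: 0 out (locked), 0.012 fully in. The pins, 8 mm thick, 55 mm above its lower edge, stick 10 mm out of its sides. Pinching the tabs draws them in; springs push each tab out with 4 N, 7 N fully in. Pins out: it can neither leave nor enter posts, so grip with 30 N or more and stay pinched while carrying; let go when home.
- green_grip (a point): The same point on the green guard (same shape, black tabs), hanging in the posts of the other, identical battery; it must stay there. Its tabs' tops are 162 mm above the bench, the tallest thing among the batteries and stand: carry the yellow guard with its lower edge above that.
Not all that is in view belongs to the job. There is more than one size of the part that bears guard_grip; the job needs the middle-sized.

How it is judged:
By the outcome, as a careful person would: the job done as asked, in the order asked, and still so for the second after the job is handed in, with the robot touching nothing.
It also fails if it takes over 45 s, if anything falls off the work surface, if the arm or the gripper's body presses on something with over 40 N, if the wrist force passes 120 N, or if a joint passes its speed limit or range.

## Working session

There is one attempt and no reset: what is moved stays moved. The work goes in short steps, Python scripts to look and compute and a tool call to move; the robot and the scene stay as the last step left them, time stands still between calls to the robot, and variables do not carry over. Pictures are saved under pics/ and viewed, about 8 in all and at most 12, crops included, and the job is handed in when it is done.

Besides the shell and the picture viewer there is one more tool, called as name(argument=value, ...) on one line, values as JSON. jog_arm: Moves the arm, as the interface text tells. Its arguments: {"type":"object","properties":{"increments":{"type":"array","items":{"type":"array","items":{"type":"number"}}},"squeeze":{"type":"number"}},"required":["increments"]}

```bash
mkdir -p pics; ls
cat > h.py <<'E'
import numpy as np, cv2
from scipy.spatial.transform import Rotation as R
from bench import manip, snapshot, camera_model, finder
def save(n,img): cv2.imwrite('pics/'+n, img[:,:,::-1])
def ray(cam,uv,T=None):
    m=camera_model(cam);K=np.array(m['camera_matrix']);W=np.array(m['world_from_camera']) if T is None else T
    d=np.linalg.inv(K)@[uv[0],uv[1],1];d=W[:3,:3]@(d*[1,-1,-1]);return W[:3,3],d/np.linalg.norm(d)
def at_z(cam,uv,z,T=None):
    o,d=ray(cam,uv,T);return o+d*(z-o[2])/d[2]
def proj(cam,p,T=None):
    m=camera_model(cam);K=np.array(m['camera_matrix']);W=np.array(m['world_from_camera']) if T is None else T
    c=W[:3,:3].T@(np.array(p)-W[:3,3])*[1,-1,-1];u=K@c;return u[:2]/u[2]
def tri(rs):
    A=0;b=0
    for o,d in rs:
        P=np.eye(3)-np.outer(d,d);A=A+P;b=b+P@o
    return np.linalg.solve(A,b)
def wristT():
    s=manip.state();T=np.eye(4);T[:3,:3]=R.from_rotvec(s['ee_rot']).as_matrix();T[:3,3]=s['eef_pos']
    return T@np.array(camera_model('wrist')['T_tool_cam'])
E
python3 - <<'E'
from h import *
print(manip.state())
a=snapshot('scene')
for n in ['guard_grip','slot','green_grip']:
    print(n,'scene',finder.tip_of(n,'scene'),finder.search_frame(n,'scene') if n!='slot' else '')
b=snapshot('top')
for n in ['guard_grip','slot','green_grip']:
    print(n,'top',finder.tip_of(n,'top'),finder.search_frame(n,'top') if n!='slot' else '')
save('a.png',cv2.resize(a,(800,600)));save('b.png',cv2.resize(b,(800,600)))
print(camera_model('scene'),camera_model('top'))
E
```

```text
pics
{'time': 0.0, 'joints': array([-1.39371235,  0.60011266, -0.00250144,  1.60012655,  0.00182383,
        0.94290607, -0.07979592]), 'qvel': array([ 3.97192669e-04, -1.32208127e-05, -8.91174248e-04, -4.48031361e-04,
       -5.81621090e-04,  4.39372651e-04, -6.85183636e-04]), 'tau': array([-4.68676967e-05, -7.65062571e+01,  1.49750702e+00, -2.52355796e+01,
       -5.23075531e-02,  1.65081216e-02,  1.71226907e-04]), 'eef_pos': array([0.18195328, 0.70130346, 0.22577077]), 'ee_rot': array([ 2.48380616e+00,  1.92183933e+00, -1.73544642e-03]), 'contact_force': array([-0.54556726,  0.74902039,  0.02447572]), 'torque': array([ 0.00434862, -0.0410576 , -0.01031825]), 'opening': 0.09298007016781455}
guard_grip scene [{'xy': [296.8, 204.0], 'confidence': 0.98}, {'xy': [348.8, 210.4], 'confidence': 0.88}, {'xy': [214.3, 205.4], 'confidence': 0.76}] [{'extent': [284.3, 191.4, 310.5, 252.8], 'confidence': 0.93}, {'extent': [183.5, 190.6, 253.3, 268.1], 'confidence': 0.87}, {'extent': [334.0, 203.3, 367.3, 242.8], 'confidence': 0.67}]
slot scene [{'xy': [389.1, 315.2], 'confidence': 0.68}] 
gree
[... 873 characters left out ...]
_from_camera': array([[-0.87439369, -0.29270385,  0.38698853,  0.94727273],
       [ 0.4850034 , -0.50356935,  0.71497525,  0.69709053],
       [-0.01440045,  0.81286061,  0.58228022,  0.68488101],
       [ 0.        ,  0.        ,  0.        ,  1.        ]])} {'camera_matrix': array([[382.1018838 ,   0.        , 284.21703766],
       [  0.        , 382.1018838 , 207.65366698],
       [  0.        ,   0.        ,   1.        ]]), 'world_from_camera': array([[-0.01449826,  0.98976795, -0.14194789,  0.40746132],
       [-0.99988786, -0.01488396, -0.00165575,  0.00864294],
       [-0.00375156,  0.14190797,  0.98987275,  0.97368737],
       [ 0.        ,  0.        ,  0.        ,  1.        ]])}
```

View pics/a.png

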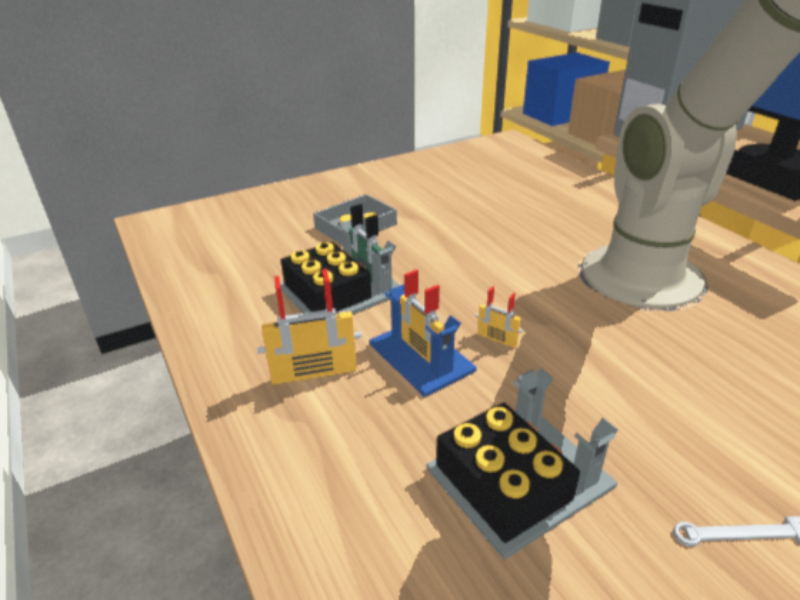

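View pics/b.png

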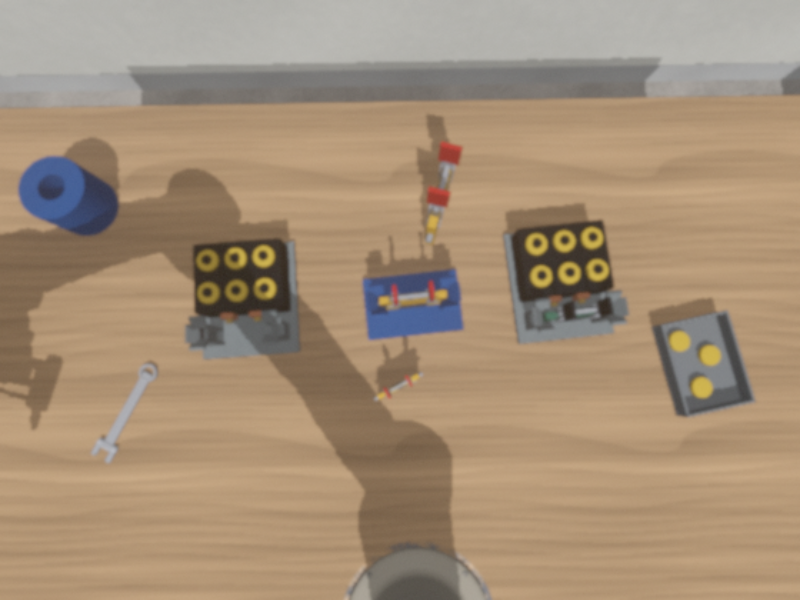

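In the scene view the candidates for the guard are large loose (214,205), middle in the blue stand (297,204) and small loose (349,210). I choose the one in the stand. Next is a close crop to check that and fix positions.

Run:
```python
from h import *
a=cv2.imread('pics/a.png')[:,:,::-1];b=cv2.imread('pics/b.png')[:,:,::-1]
c1=cv2.resize(a[250:400,360:500],(400,428),interpolation=3);c2=cv2.resize(b[220:370,355:475],(343,428),interpolation=3)
save('c.png',np.hstack([c1,c2]))
print('grip tri',tri([ray('scene',(296.8,204)),ray('top',(290.3,204.5))]),'z',at_z('top',(290.3,204.5),.1395),at_z('scene',(296.8,204),.1395))
print('slot tri',tri([ray('scene',(389.1,315.2)),ray('top',(173.9,232.9))]),at_z('top',(173.9,232.9),.012),at_z('scene',(389.1,315.2),.012))
print('green',at_z('top',(411.5,216),.1395),at_z('scene',(254.4,151.7),.1395))
print(R.from_rotvec(manip.state()['ee_rot']).as_matrix(),camera_model('wrist'))
```

```text
grip tri [ 0.53090503 -0.00113824  0.13736226] z [ 0.53391561 -0.00349328  0.1395    ] [0.52969148 0.00462484 0.1395    ]
slot tri [0.48317346 0.2890275  0.01802588] [0.48524823 0.28931443 0.012     ] [0.47716105 0.28657413 0.012     ]
green [ 0.50436873 -0.26915692  0.1395    ] [ 0.49813579 -0.28045376  0.1395    ]
[[ 2.51054611e-01  9.67972924e-01  2.74248609e-05]
 [ 9.67972924e-01 -2.51054612e-01  9.60154908e-06]
 [ 1.61791773e-05  2.41360096e-05 -1.00000000e+00]] {'camera_matrix': array([[301.32403367,   0.        , 278.73732684],
       [  0.        , 301.32403367, 214.0048445 ],
       [  0.        ,   0.        ,   1.        ]]), 'T_tool_cam': array([[ 9.99999643e-01,  8.09496529e-04, -2.44154718e-04,
         6.09846891e-05],
       [ 7.07124835e-04, -9.59007412e-01, -2.83380104e-01,
        -7.85913146e-02],
       [-4.63541395e-04,  2.83379830e-01, -9.59007642e-01,
        -1.57249645e-01],
       [ 0.00000000e+00,  0.00000000e+00,  0.00000000e+00,
         1.00000000e+00]])}
```

View pics/c.png

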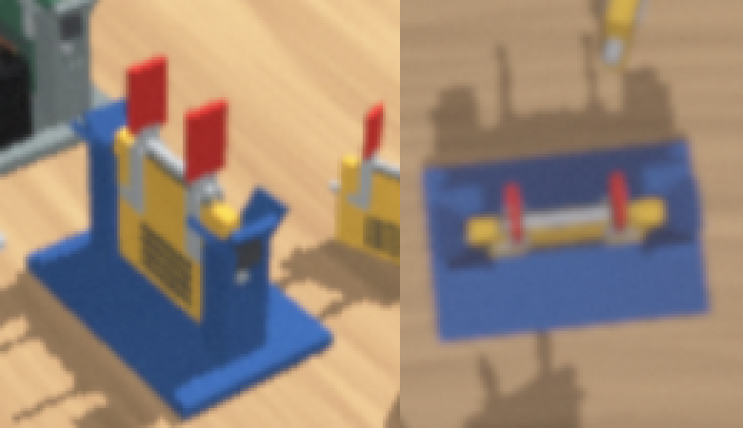

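The crop shows the middle guard: red tabs about 56 mm centre to centre, in the blue stand at top (290,204). I'll move over the empty slot on the way there, to look with the wrist camera.

jog_arm(increments=[[-6.5, 7.9, -1.4, 0, 0, -0.06, 100], [-13, 15.8, -2.8, 0, 0, -0.12, 100], [-19.5, 23.6, -4.2, 0, 0, -0.18, 100], [-26, 31.5, -5.6, 0, 0, -0.24, 100], [-32.3, 39.4, -7, 0, 0, -0.3, 100]])

```text
time: 1.23
eef_pos: [0.3651, 0.4497, 0.2697]
ee_rot: [2.167, 2.274, 0.001]
contact_force: [1.0, 0.2, 0.2]
opening: 0.0928
```

Run:
```python
from h import *
s=manip.state();print(s['time'],s['eef_pos'],R.from_rotvec(s['ee_rot']).as_matrix()[:2,:2],np.abs(s['qvel']).max())
```

```text
1.225 [0.36512513 0.44966046 0.26966158] [[-0.04821341  0.99883688]
 [ 0.99883696  0.04821313]] 1.2308498671523114
```

jog_arm(increments=[[-5.5, 3.5, -1, 0, 0, 0, 100], [-11, 7, -2, 0, 0, 0, 100], [-16.5, 10.5, -3, 0, 0, 0, 100], [-16.5, 10.5, -3, 0, 0, 0, 100], [-16.5, 10.5, -3, 0, 0, 0, 100]])

```text
time: 1.85
eef_pos: [0.4782, 0.2895, 0.2998]
ee_rot: [-2.169, -2.272, -0.002]
contact_force: [0.2, -0.4, -0.0]
opening: 0.0933
```

Run:
```python
from h import *
T=wristT();np.save('Tslot.npy',T);a=snapshot('wrist');save('w1.png',a)
s=manip.state();print(s['time'],s['eef_pos'],R.from_rotvec(s['ee_rot']).as_matrix()[:2,:2])
r=finder.tip_of('slot','wrist');print(r,[at_z('wrist',q['xy'],.012,T) for q in r])
```

```text
1.9 [0.47736958 0.2907644  0.29960624] [[-0.04871196  0.99881284]
 [ 0.99881234  0.04871168]]
[{'xy': [277.4, 182.6], 'confidence': 0.7}] [array([0.48261759, 0.28809959, 0.012     ])]
```

View pics/w1.png

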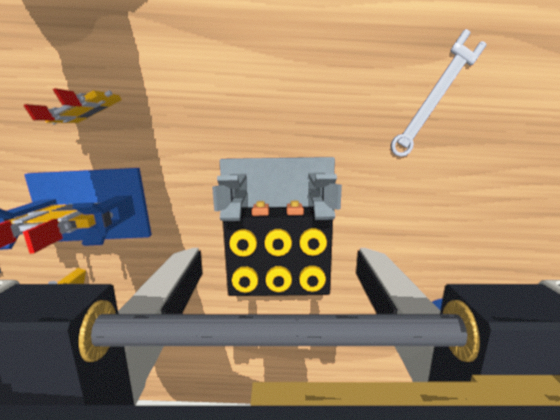

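Run:
```python
from h import *
a=cv2.imread('pics/w1.png')[150:300,205:355]
cv2.imwrite('pics/c1.png',cv2.resize(a,(600,600),interpolation=2))
T=np.load('Tslot.npy')
for n,y in(('px of post centres',.058),):
  for s in (-1,1):
    for z in (.012,.092,.11):
      print(s,z,proj('wrist',[.4826-.06*s*y/.058*.058,.288+s*y,z],T))
```

```text
-1 0.012 [238.46689159 183.14104175]
-1 0.092 [230.2951301  195.15094939]
-1 0.11 [227.97186489 198.56541524]
1 0.012 [316.22766305 182.02934403]
1 0.092 [324.02094242 193.82084517]
1 0.11 [326.23700436 197.1738235 ]
```

View pics/c1.png

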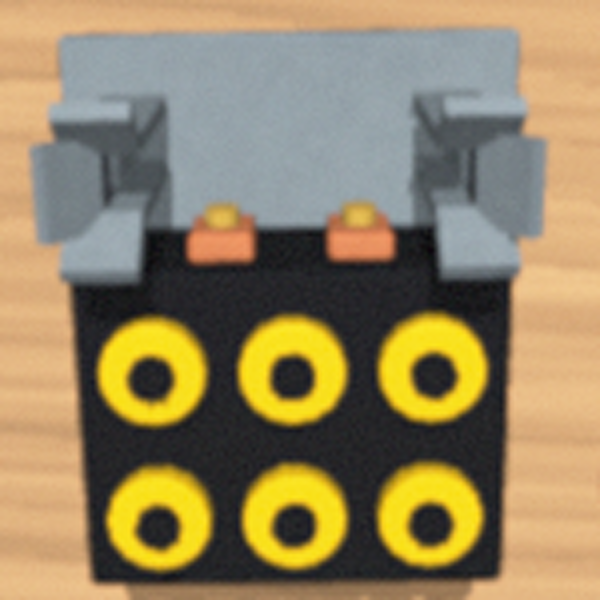

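Run:
```python
from h import *
T=np.load('Tslot.npy')
f=lambda x,y:(x/4+205-.4,y/4+150-.4)
for z,pts in ((.11,[(32,193),(546,188)]),(.006,[(60,38),(518,30)]),):
  p=[at_z('wrist',f(*q),z,T) for q in pts];d=p[1]-p[0];print(p,(p[0]+p[1])/2,np.degrees(np.arctan2(d[1],d[0])),np.linalg.norm(d))
for pts in ([(152,372),(434,369)],[(160,518),(430,515)],[(95,580),(500,577)]):
  p=[at_z('wrist',f(*q),.09,T) for q in pts];d=p[1]-p[0];print((p[0]+p[1])/2,np.degrees(np.arctan2(d[1],d[0])))
```

```text
[array([0.48603432, 0.21185447, 0.11      ]), array([0.47762962, 0.36348194, 0.11      ])] [0.48183197 0.2876682  0.11      ] 93.17265745038289 0.15186022967163526
[array([0.45245301, 0.20106637, 0.006     ]), array([0.44180925, 0.37019885, 0.006     ])] [0.44713113 0.28563261 0.006     ] 93.60096078634547 0.16946705806407772
[0.54679542 0.29175483 0.09      ] 93.24113699044123
[0.59984909 0.2948168  0.09      ] 93.28447343546907
[0.62360539 0.2967593  0.09      ] 93.05057147634919
```

jog_arm(increments=[[-6, 0.5, 0, 0, 0, -0.02, 100], [-12, 1, 0, 0, 0, -0.04, 100], [-18, 1.5, 0, 0, 0, -0.06, 100], [-24, 2, 0, 0, 0, -0.06, 100], [-29, 2.5, 0, 0, 0, -0.06, 100]])

```text
time: 2.58
eef_pos: [0.5163, 0.0029, 0.299]
ee_rot: [-2.092, -2.342, -0.001]
contact_force: [0.2, -0.5, -0.6]
opening: 0.093
```

jog_arm(increments=[[0, 0, 0, 0, 0, 0, 100]])

```text
time: 2.7
eef_pos: [0.5164, 0.001, 0.2988]
ee_rot: [-2.096, -2.339, -0.0]
contact_force: [-0.2, 0.4, 0.6]
opening: 0.0932
```

Run:
```python
from h import *
T=wristT();np.save('Tg.npy',T);a=snapshot('wrist');save('w2.png',a)
s=manip.state();print(s['time'],s['eef_pos'],R.from_rotvec(s['ee_rot']).as_matrix()[:2,:2])
r=finder.tip_of('guard_grip','wrist');print(r,[at_z('wrist',q['xy'],.1395,T) for q in r])
p=proj('wrist',[.531,.0,.1395],T).astype(int);print(p)
x,y=max(p[0]-100,0),max(p[1]-75,0);print(x,y)
cv2.imwrite('pics/c2.png',cv2.resize(a[y:y+150,x:x+200,::-1],(800,600),interpolation=2))
```

```text
2.75 [0.51625034 0.00342417 0.29875047] [[-0.1122516   0.99367956]
 [ 0.99367844  0.11225261]]
[{'xy': [314.8, 84.8], 'confidence': 0.93}, {'xy': [276.4, 219.0], 'confidence': 0.79}, {'xy': [216.0, 362.2], 'confidence': 0.72}] [array([0.39719425, 0.02332448, 0.1395    ]), array([0.53722166, 0.00075881, 0.1395    ]), array([ 0.73677374, -0.05570815,  0.1395    ])]
[276 213]
176 138
```

View pics/c2.png

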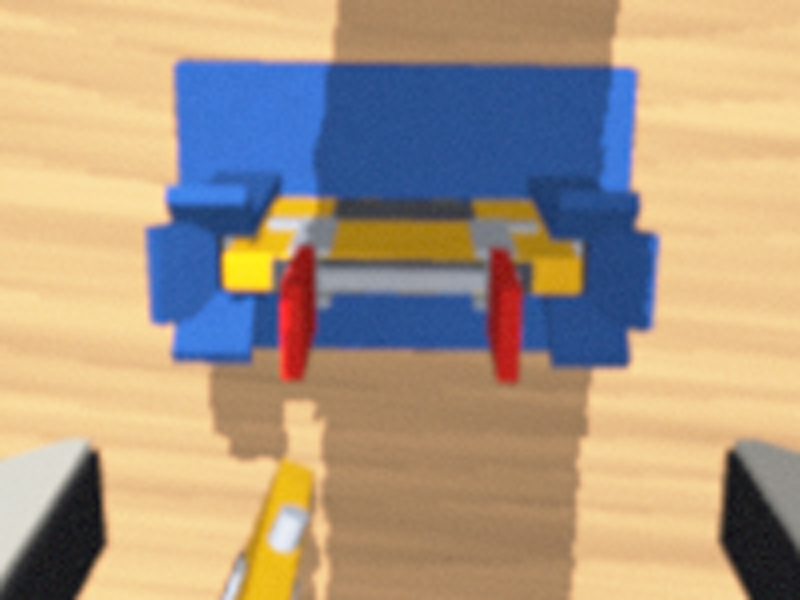

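Run:
```python
from h import *
T=np.load('Tg.npy')
f=lambda x,y:(x/4+176-.4,y/4+138-.4)
def g(z,pts):
  p=[at_z('wrist',f(*q),z,T) for q in pts];d=p[1]-p[0];print(z,(p[0]+p[1])/2,np.degrees(np.arctan2(d[1],d[0])),np.linalg.norm(d))
g(.162,[(281,380),(520,381)])   # tabs +x outer top corners
g(.102,[(225,291),(582,293)])   # plate top edge +x
g(.11,[(148,275),(656,281)])    # flare outer edges
g(.006,[(178,62),(636,70)])
s=manip.state();M=R.from_rotvec(s['ee_rot']).as_matrix();print(np.degrees(np.arctan2(M[1,0],M[0,0])))
```

```text
0.162 [0.54509472 0.00104893 0.162     ] 95.96014181379957 0.06194359456685036
0.102 [0.53823249 0.00074297 0.102     ] 95.88633661694344 0.10899677994755054
0.11 [ 5.31717177e-01 -3.03681030e-04  1.10000000e-01] 95.51984833556904 0.15108464203608202
0.006 [ 0.47927773 -0.00479483  0.006     ] 95.24647652593944 0.16846909523313752
96.55872087403507
```

jog_arm(increments=[[-0.3, 1.6, 5, 0, 0, 0.013, 100], [-0.3, 1.6, 10, 0, 0, 0.013, 100], [-0.3, 1.6, 10, 0, 0, 0.013, 100]])

```text
time: 3.18
eef_pos: [0.5302, 0.0064, 0.196]
ee_rot: [-2.096, -2.33, 0.006]
contact_force: [1.1, -0.3, -0.2]
opening: 0.0931
```

```bash
cat > st.py <<'E'
from h import *
import sys
P=[];
for i in range(int(sys.argv[1]) if len(sys.argv)>1 else 4):
  s=manip.state();P.append(s['eef_pos']);snapshot('wrist')
M=R.from_rotvec(s['ee_rot']).as_matrix();print(s['time'],np.mean(P,0),np.std(P,0),np.degrees(np.arctan2(M[1,0],M[0,0])),s['contact_force'],s['opening'])
E
python3 st.py
```

```text
3.325 [0.53185888 0.00575437 0.19846136] [0.00109949 0.00048504 0.00162825] 95.9190834646924 [ 0.18790732 -0.55062801  0.8106054 ] 0.09323365204689556
```

Run:
```python
from h import *
P=[]
for i in range(3):
  P.append(manip.state()['eef_pos']);a=snapshot('wrist')
s=manip.state();T=np.eye(4);T[:3,:3]=R.from_rotvec(s['ee_rot']).as_matrix();T[:3,3]=np.mean(P,0);Tc=T@np.array(camera_model('wrist')['T_tool_cam'])
np.save('Tg3.npy',Tc);print(T[:3,3],proj('wrist',[.532,.001,.162],Tc))
hsv=cv2.cvtColor(a,cv2.COLOR_RGB2HSV);m=(((hsv[...,0]<8)|(hsv[...,0]>172))&(hsv[...,1]>170)&(hsv[...,2]>80)).astype(np.uint8)
n,l,st,c=cv2.connectedComponentsWithStats(m)
for i in range(1,n):
  if st[i,4]>60: print(st[i],c[i])
save('w3.png',a)
```

```text
[0.53328626 0.0044979  0.20059455] [273.88771001 240.17449658]
[339  15  18  35 383] [347.82245431  32.23498695]
[295  37  13  31 233] [300.78111588  51.88841202]
[228 208  15  50 579] [235.10535406 232.77720207]
[304 208  13  50 504] [310.00793651 233.13095238]
[ 184  367   47   39 1265] [207.656917   389.48142292]
```

View pics/w3.png

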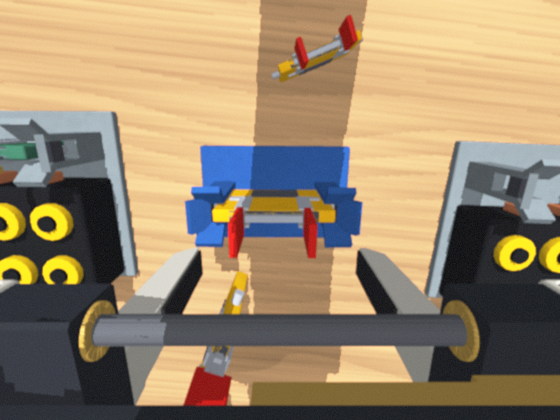

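```bash
python3 - <<'E'
from h import *
T=np.load('Tg3.npy')
p=[at_z('wrist',q,.162,T) for q in ((227.7,257),(316.7,257))];d=p[1]-p[0]
print(p,(p[0]+p[1])/2,np.degrees(np.arctan2(d[1],d[0])),np.linalg.norm(d))
E
python3 st.py 2
```

```text
[array([ 0.5479491 , -0.03027909,  0.162     ]), array([0.54167661, 0.03238554, 0.162     ])] [0.54481285 0.00105323 0.162     ] 95.716049104618 0.06297777978298126
3.575 [0.53296855 0.00400132 0.20019404] [8.68175252e-05 5.77187064e-05 1.22813625e-04] 95.81839238778427 [ 0.2748609   0.58322657 -0.48502257] 0.09303144218138543
```

jog_arm(increments=[[-0.35, -0.1, 2.5, 0, 0, 0, 100], [-0.35, -0.1, 5, 0, 0, 0, 100], [-0.35, -0.1, 6.9, 0, 0, 0, 100], [-0.35, -0.1, 6.9, 0, 0, 0, 100], [-0.35, -0.1, 6.9, 0, 0, 0, 100]], squeeze=40)

```text
time: 4.25
eef_pos: [0.5326, 0.0003, 0.1315]
ee_rot: [-2.106, -2.331, -0.005]
contact_force: [0.0, -0.4, 0.8]
opening: 0.0932
```

```bash
python3 st.py
```

```text
4.4 [5.32656754e-01 3.70902395e-04 1.31664179e-01] [4.01379064e-05 3.42117121e-05 7.20513106e-05] 95.80475718594158 [-0.42107741 -0.21145586 -0.22623225] 0.092803003773421
```

jog_arm(increments=[[0, 0, 0, 0, 0, 0, 30], [0, 0, 0, 0, 0, 0, 30], [0, 0, 0, 0, 0, 0, 30], [0, 0, 0, 0, 0, 0, 30], [0, 0, 0, 0, 0, 0, 30]], squeeze=45)

```text
time: 5.08
eef_pos: [0.5326, 0.0002, 0.1316]
ee_rot: [2.106, 2.331, 0.005]
contact_force: [0.2, -2.3, 0.8]
opening: 0.0478
```

```bash
python3 st.py
```

```text
5.225 [5.32621918e-01 1.54839038e-04 1.31578421e-01] [2.02022461e-05 4.11629137e-05 1.80952018e-05] 95.79126374488408 [ 1.16018889 -3.83581742  7.02498808] 0.035820130169632224
```

jog_arm(increments=[[0, 0, 0, 0, 0, 0, 30]])

```text
time: 5.4
eef_pos: [0.5328, 0.0001, 0.1318]
ee_rot: [2.106, 2.33, 0.005]
contact_force: [-0.1, 0.4, 0.0]
opening: 0.0344
```

Run:
```python
from h import *
s=manip.state();a=snapshot('wrist');print(s['contact_force'],s['opening'],s['eef_pos'])
b=snapshot('scene')
save('d.png',np.hstack([cv2.resize(a[150:350,170:390],(440,400)),cv2.resize(b[150:270,240:348],(360,400))]))
```

```text
[-0.0712026   0.43288568  0.0022242 ] 0.03438013357551346 [5.32764094e-01 8.95199024e-05 1.31841243e-01]
```

View pics/d.png

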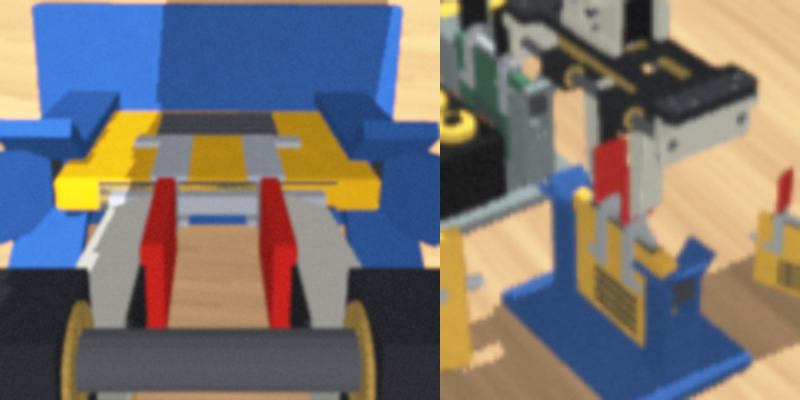

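The wrist view shows both red tabs between the fingers, pinched in, and the arms are clear of the plate. I'll check that the opening has settled, then start lifting slowly.

jog_arm(increments=[[0, 0, 0, 0, 0, 0, 20], [0, 0, 0, 0, 0, 0, 20], [0, 0, -0.3, 0, 0, 0, 20], [0, 0, -0.6, 0, 0, 0, 20], [0, 0, -0.8, 0, 0, 0, 20]])

```text
time: 6.12
eef_pos: [0.5326, 0.0003, 0.1399]
ee_rot: [2.106, 2.331, 0.005]
contact_force: [1.3, -0.1, -3.2]
opening: 0.0344
```

```bash
python3 st.py 2
```

```text
6.175 [5.32718787e-01 2.44897011e-04 1.40011054e-01] [7.21653308e-05 1.26600668e-05 1.13300438e-04] 95.79646272996612 [ 0.14810322  0.16964533 -3.08608622] 0.03483914236601664
```

jog_arm(increments=[[0, 0, -3, 0, 0, 0, 20], [0, 0, -7, 0, 0, 0, 20], [0, 0, -11, 0, 0, 0, 20], [0, 0, -15, 0, 0, 0, 20], [0, 0, -18.5, 0, 0, 0, 20]])

```text
time: 6.85
eef_pos: [0.5319, -0.0002, 0.3264]
ee_rot: [2.106, 2.33, 0.006]
contact_force: [0.5, -0.1, -4.4]
opening: 0.0348
```

```bash
python3 st.py 2
```

```text
6.9 [ 5.32780076e-01 -2.47571023e-04  3.28539139e-01] [8.58952211e-04 8.60967497e-06 2.08916978e-03] 95.77674535583066 [ 1.64739541 -0.37672963  0.30185716] 0.03465366621334752
```

jog_arm(increments=[[4, -0.3, 0, 0, 0, 0.01, 20], [10, -0.7, 0, 0, 0, 0.02, 20], [16, -1.2, 0, 0, 0, 0.03, 20], [22, -1.6, 0, 0, 0, 0.045, 20], [27, -1.9, 0, 0, 0, 0.045, 20]])

```text
time: 7.58
eef_pos: [0.4862, 0.2686, 0.3271]
ee_rot: [2.155, 2.281, 0.011]
contact_force: [0.9, -0.2, -3.9]
opening: 0.0345
```

jog_arm(increments=[[0.5, 0, 0, 0, 0, 0, 20], [0.5, 0, 0, 0, 0, 0, 20], [0.5, 0, 0, 0, 0, 0, 20]])

```text
time: 7.95
eef_pos: [0.4862, 0.2717, 0.3264]
ee_rot: [2.157, 2.279, 0.008]
contact_force: [0.2, -0.2, -3.3]
opening: 0.0346
```

```bash
python3 st.py 3;  python3 st.py 3
```

```text
8.05 [0.48628082 0.27184624 0.32670591] [5.42722055e-05 1.01101165e-04 1.96234717e-04] 93.12936090197931 [-0.24473207 -1.25606166 -3.16894489] 0.034642622820525826
8.2 [0.4862457  0.27252819 0.32713664] [5.22311268e-05 2.04335415e-04 4.86032351e-05] 93.18853772377696 [-0.4278527   0.47182726 -4.96375994] 0.03425738664571355
```

jog_arm(increments=[[1.6, -0.3, 2, 0, 0, 0, 20], [1.6, -0.3, 5, 0, 0, 0, 20], [1.6, -0.3, 7, 0, 0, 0, 20], [1.6, -0.3, 7, 0, 0, 0, 20]])

```text
time: 8.75
eef_pos: [0.4822, 0.2884, 0.2561]
ee_rot: [2.156, 2.28, 0.007]
contact_force: [-0.4, 0.0, -4.0]
opening: 0.0346
```

Run:
```python
from h import *
P=[]
for i in range(4):
  P.append(manip.state()['eef_pos']);a=snapshot('wrist')
s=manip.state();T=np.eye(4);T[:3,:3]=R.from_rotvec(s['ee_rot']).as_matrix();T[:3,3]=np.mean(P,0);Tc=T@np.array(camera_model('wrist')['T_tool_cam'])
np.save('Ts2.npy',Tc);print(s['time'],T[:3,3],s['contact_force'],s['opening'])
b=snapshot('scene')
save('e.png',np.hstack([cv2.resize(a[130:330,160:400],(480,400)),cv2.resize(b[200:360,310:438],(320,400))]))
```

```text
8.95 [0.48285161 0.28883998 0.25733005] [-0.25953637  0.33897297 -3.25247099] 0.03455187580331346
```

View pics/e.png

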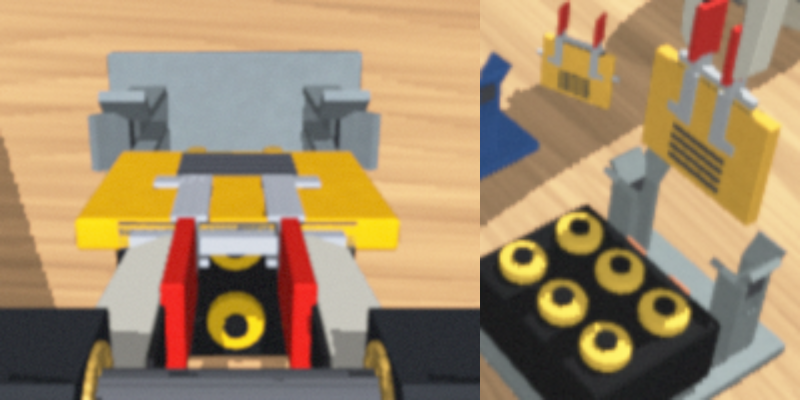

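Run:
```python
from h import *
T=np.load('Ts2.npy')
f=lambda x,y:(x/2+160-.25,y/2+130-.25)
def g(z,pts):
  p=[at_z('wrist',f(*q),z,T) for q in pts];d=p[1]-p[0];print(z,(p[0]+p[1])/2,np.degrees(np.arctan2(d[1],d[0])),np.linalg.norm(d))
g(.11,[(90,141),(379,139)])
g(.2395-.012,[(78,247),(399,247)])   # guard top edge +x side: TCP-.0297
g(.1376,[(122,153),(353,153)])   # guard lower edge, -x side
```

```text
0.11 [0.48027384 0.28736136 0.11      ] 93.51153605383915 0.15019348770704058
0.22749999999999998 [0.48738789 0.28936089 0.2275    ] 93.06345628111218 0.10809671270901558
0.1376 [0.47953677 0.28881911 0.1376    ] 93.09826844680367 0.1098605571851635
```

jog_arm(increments=[[-0.1, -0.15, 1.3, 0, 0, 0, 20], [-0.1, -0.15, 2.6, 0, 0, 0, 20], [-0.1, -0.15, 3.9, 0, 0, 0, 20], [-0.1, -0.15, 5.2, 0, 0, 0, 20], [-0.1, -0.15, 5.2, 0, 0, 0, 20]])

```text
time: 9.62
eef_pos: [0.4817, 0.2879, 0.2048]
ee_rot: [2.156, 2.28, 0.01]
contact_force: [-0.7, 0.7, -3.3]
opening: 0.0345
```

```bash
python3 st.py 3
```

```text
9.725 [0.4820496  0.28814497 0.20550488] [0.00026946 0.00016846 0.00053058] 93.193072492019 [ 0.5041944   0.04907876 -3.54870638] 0.03462864398002632
```

No contact, so it has entered the posts cleanly. I'll go on down, slowly near the end (seated at TCP z ≈ 0.1317).

jog_arm(increments=[[0, 0, 1.5, 0, 0, 0, 20], [0, 0, 3, 0, 0, 0, 20], [0, 0, 4.5, 0, 0, 0, 20], [0, 0, 6, 0, 0, 0, 20], [0, 0, 6.6, 0, 0, 0, 20]])

```text
time: 10.4
eef_pos: [0.4827, 0.2884, 0.139]
ee_rot: [2.156, 2.28, 0.012]
contact_force: [0.9, -0.4, -2.9]
opening: 0.0343
```

```bash
python3 st.py 3
```

```text
10.5 [0.48273958 0.28845441 0.13914546] [8.20778799e-05 5.52218184e-05 3.12252051e-04] 93.19798528411422 [-0.30587511  0.77809694 -3.93778685] 0.034621164186016774
```

jog_arm(increments=[[0, 0, 0.3, 0, 0, 0, 20], [0, 0, 0.6, 0, 0, 0, 20], [0, 0, 0.8, 0, 0, 0, 20], [0, 0, 0.8, 0, 0, 0, 20]])

```text
time: 11.05
eef_pos: [0.4831, 0.2887, 0.1321]
ee_rot: [2.156, 2.279, 0.013]
contact_force: [0.1, 0.4, -3.0]
opening: 0.0346
```

```bash
python3 st.py 3
```

```text
11.15 [0.48315882 0.28869339 0.1321513 ] [1.14886667e-05 1.90620594e-05 4.88451804e-05] 93.1961711699357 [-0.38914045 -1.00354907 -3.65828706] 0.03448105580176351
```

Not yet touching the sill, so I'll inch further down.

jog_arm(increments=[[0, 0, 0.1, 0, 0, 0, 20], [0, 0, 0.2, 0, 0, 0, 20], [0, 0, 0.2, 0, 0, 0, 20]])

```text
time: 11.58
eef_pos: [0.4839, 0.2886, 0.1316]
ee_rot: [2.156, 2.278, 0.016]
contact_force: [-2.2, -3.7, 12.1]
opening: 0.0347
```

```bash
python3 st.py 3
```

```text
11.675 [0.48388946 0.28857793 0.13164857] [2.17690928e-06 9.41357832e-06 5.48679426e-06] 93.16094115708924 [-1.55772163 -3.14916259 11.64381281] 0.034559298144821934
```

It is on the sill: 12 N upward, and TCP z 0.1316 matches the height in the stand. Let go.

jog_arm(increments=[[0, 0, 0, 0, 0, 0, 60], [0, 0, 0, 0, 0, 0, 80], [0, 0, 0, 0, 0, 0, 100], [0, 0, 0, 0, 0, 0, 100], [0, 0, 0, 0, 0, 0, 100]])

```text
time: 12.35
eef_pos: [0.484, 0.2887, 0.1317]
ee_rot: [2.156, 2.278, 0.016]
contact_force: [0.8, -0.1, 0.3]
opening: 0.08
```

```bash
python3 st.py 3
```

```text
12.45 [0.48398686 0.28868874 0.13171283] [2.54653925e-05 2.51822867e-05 9.99745917e-06] 93.16119409529357 [ 0.76571269 -0.30758893 -0.29981137] 0.08814865905261537
```

jog_arm(increments=[[0, 0, 0, 0, 0, 0, 100], [0, 0, -1, 0, 0, 0, 100], [0, 0, -4, 0, 0, 0, 100], [0, 0, -8, 0, 0, 0, 100], [0, 0, -13, 0, 0, 0, 100]])

```text
time: 13.12
eef_pos: [0.4821, 0.2878, 0.2631]
ee_rot: [2.156, 2.278, 0.014]
contact_force: [0.4, -0.1, -0.5]
opening: 0.0927
```

jog_arm(increments=[[0, -3, -4, 0, 0, 0, 100], [0, -3, -4, 0, 0, 0, 100]])

```text
time: 13.38
eef_pos: [0.4512, 0.2868, 0.3066]
ee_rot: [2.154, 2.279, 0.023]
contact_force: [0.4, 0.7, -0.7]
opening: 0.0931
```

Run:
```python
from h import *
for i in range(3): P=manip.state();a=snapshot('wrist')
T=wristT();np.save('Tf.npy',T);print(P['time'],P['eef_pos'],P['contact_force'])
b=snapshot('scene')
print(finder.tip_of('guard_grip','scene'),proj('scene',[.482,.288,.1395]),finder.tip_of('green_grip','scene'))
x,y=proj('wrist',[.482,.288,.1],T).astype(int);print(x,y);y=max(y-80,0);x-=90
print(x,y)
save('f.png',np.hstack([cv2.resize(a[y:y+180,x:x+180],(480,480),interpolation=2),cv2.resize(b[200:350,335:435],(320,480),interpolation=2)]))
```

```text
13.475 [0.4518035  0.28595764 0.30346485] [-0.75293614 -0.40517257 -0.41559872]
[{'xy': [215.6, 204.2], 'confidence': 0.94}, {'xy': [350.9, 209.0], 'confidence': 0.91}, {'xy': [396.1, 271.2], 'confidence': 0.68}] [396.80223422 270.35371969] [{'xy': [257.0, 155.4], 'confidence': 0.95}]
278 214
188 134
```

View pics/f.png

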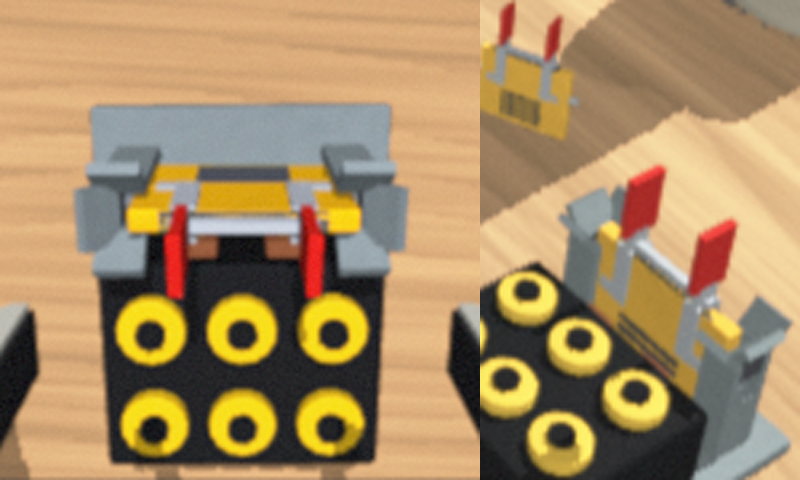

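The guard sits upright in the slot with its tabs sprung apart. The detected grip point (396.1, 271.2) agrees with the seated prediction (396.8, 270.4). A last number on the tab spread, then I'll hand in.

Run:
```python
from h import *
T=np.load('Tf.npy');f=lambda x,y:(x/480*180+188,y/480*180+134)
p=[at_z('wrist',f(*q),.162,T) for q in ((164,297),(325,297))];print('spread',np.linalg.norm(p[1]-p[0]),(p[0]+p[1])/2)
p=[at_z('wrist',f(*q),.102,T) for q in ((127,231),(360,231))];print('plate',np.linalg.norm(p[1]-p[0]))
s=manip.state();print(s['time'],s['qvel'].round(3));print(manip.hand_in())
```

```text
spread 0.0642953167554125 [0.49749231 0.2896148  0.162     ]
plate 0.10901010806357145
13.675 [-0.001  0.003 -0.004 -0.    -0.001  0.002 -0.   ]
the job is handed in; nothing more can be done
None
```

I pinched the middle-sized yellow guard by its red tabs at 45 N and lifted it straight up off the blue stand. I carried it with its lower edge at about 205 mm and lowered it onto the sill of the empty slot. Then I let go, drew the gripper clear, and handed in at 13.7 s.

**Seating:** The guard touched down with about 12 N at the same tool height as in the stand (0.1316 against 0.1317 m). The grip point found in the scene picture was within about 1 px of where a seated guard should be.

**Pins:** The tabs had sprung back to about 64 mm over their outer faces, against 62 mm nominal, so the pins should be out. I could not see the pins themselves inside the posts.

**Green guard:** I never approached it. Its detected point shifted about 4 px between two detections, which I put down to detector scatter; I did not check it further.

**Disagreements:**
- While pinched, the finger opening read about 34.5 mm, against the stated 38 mm. The pins cleared the posts both leaving the stand and entering the slot.
- One wrist-camera reading before insertion suggested the hanging guard was tilted about 2.6°. It went in without measurable side force.

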